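# Index a tumbler on the fluting head

## Task

The tumbler in the chuck of the tilted fluting head has to be set for its first flute. Try the head by turning the tumbler both ways: one way it runs loose, the other way the pawl holds it. Turn it the loose way until the scored line has come round and just past under the guide rail, then press it back firmly against the pawl so that the line stands under the rail, and let go; leave the other things on the bench where they are.

Things in the scene. Friction and masses are not known exactly. Their poses are not given: they have to be found in the camera images.
- fluting_head: Fluting head: grey iron casting fixed to the bench, foot 235 x 150 mm, carrying a spindle that leans 35 degrees from vertical with a toothed index plate, a wooden chuck and a brown clay tumbler held fast in the chuck. Origin under the foot, 12 mm from its middle.
- grip_point (a point): Fixed point on the spindle axis inside the tumbler, 23 mm below its rim; does not turn with it. z runs along the spindle, out of the tumbler's mouth; x points from the spindle to the guide rail (uppermost side); y completes it. Grip here, fingers along the spindle, across the outside, at the y sides up to 45 degrees either way, clear of the rail; turn about z.
- tumbler: The clay tumbler, 90 mm tall, 67 mm across at the rim (the grip width), 66 mm across 23 mm below it, wall 6 mm; its upper 70 mm stand free of the chuck. Turns with the index plate about the spindle. Origin at the centre of its foot, z to its mouth.
- rail_mid (a point): Middle of the guide rail: fixed aluminium bar 8 x 8 x 64 mm along the tumbler's uppermost side, 10 mm off it, 47 mm from the spindle axis, on two pins from a post 88 mm from the axis. Post and rail end 11 mm short of the height of the tumbler's rim. Same axes as grip_point.
- score_line (a point): Point on the dark line scored down the tumbler's outside (3 mm wide, from near the chuck to the rim and over it), 33 mm from the spindle axis, 24 mm below the rim. It turns with the tumbler; the line starts on the underside, away from the rail.
- spindle (a joint): Angle of tumbler and plate (rad), positive anticlockwise looking into the mouth; 0 and every whole turn: line under the rail, tooth on the pawl. No end stops; starts 2.4 to 3.9. Loose way: turns with 0.1 to 0.3 N m, clicking. Other way: about 30 degrees at most until a tooth meets the pawl, then held. Stays where let go. Catches are 30 degrees apart, one at 0.
- index_plate: Dark steel plate under the chuck, 144 mm across, 12 square teeth 16 mm wide on its edge. Past 0 the loose way the pawl drops in within 3 degrees; from there to 29 degrees past, turning back brings it to the catch at 0; farther on the next tooth takes over. Origin on the spindle axis, 109 mm below the tumbler's rim, z along it, x to the score line.
- pawl: Steel rocker pawl with two arms, pivoted beside the plate's lowest edge, 91 mm from the spindle axis (its origin). A spring detent keeps it over to one side or the other, so that one arm stands between the teeth and blocks one way. Which side differs from start to start: try which way the tumbler runs loose. Leave it as it lies.
- pawl_knob (a point): Top of the pawl's small black thumb knob, 50 mm out from its pivot. Along y of grip_point it stands 22 mm off the middle, to one side or the other, when the pawl has dropped between teeth, and about 10 mm off while it rides over a tooth.
- water_cup: White enamel cup, 72 mm across, 64 mm tall, on the bench; leave it. Origin under its centre.
- masking_tape: Roll of masking tape, 104 mm across, 25 mm tall, lying flat; leave it.
- glaze_jar: Glaze jar with a black lid, 58 mm across, 73 mm tall; leave it. Origin under its centre.
Mind the look-alikes: they are no part of the job. Of the things shaped like the pawl, the steel one is meant.

How it is judged:
By the outcome, as a careful person would: the job done as asked, in the order asked, and still so for the second after the job is handed in, with the robot touching nothing.
It also fails if it takes over 58 s, if anything falls off the work surface, if the arm or the gripper's body presses on something with over 40 N, if the wrist force passes 120 N, or if a joint passes its speed limit or range.

## Robot

A 6-joint arm with a two-finger parallel gripper is mounted at the origin on a cart in front of the work surface, level with it; the furniture and walls round the work are solid. World frame = base frame: x ahead of the robot, y to its left, z up, the work surface at z = 0. Lengths are in m, angles in rad, forces in N, time in s.
With the tool pointing down it reaches from about 0.35 to 0.925 m from the base axis. Payload 6.4 kg.
Tool frame: the origin (TCP) lies midway between the tips of the shut fingers; the grasp point (between the pads) lies 19 mm behind it; y points along the fingers, z is the direction in which the jaws open and shut, and the axes are right-handed (so a half turn about y gives the same grasp; the last joint's range is limited). The gripper opens to 85 mm and grips with 20 to 120 N. Pads are 22 mm wide; open, the fingers measure 114 mm over their backs; the gripper's body (76 mm by 85 mm) begins 54 mm behind the grasp point. The pads swing forward as they close: fully open they stand 13 mm farther back than shut.
Start: joints at [1.104, 0.245, 1.558, -0, 1.339, -0.174], TCP at [0.188, 0.622, 0.231] pointing down, gripper open.
Joint ranges: [-3.13, 3.13], [-1.02, 2.26], [0.13, 2.54], [-0.95, 4.09], [0.21, 2.88], [-2.74, 2.74]. Speed limits (rad/s): [2.57, 2.57, 3.14, 3.14, 3.14, 3.14].

## Interface

Orientations are given as a rotation vector (axis times angle).
In Python, from cell import telemetry, viewer, job gives the robot as it stands.
- The arm moves only by the tool play_rows, never from a script. Its argument "increments" is a list of rows, each a list of 7 numbers: the opening, from 0 (shut) to 1 (fully open), then the shift along the tool's x, y, z in cm, then the turn, a rotation vector about the tool's x, y, z in rad. A call has 1 to 5 rows; each row shifts and turns the commanded pose from where the row before left it, along the tool's axes as they then stand; what a row does not reach is not made up. A row lasts 1/8 s, in which the tool goes at most 62.5 mm and 10.7 degrees, less where a joint would pass 70% of its speed; a pose out of reach is approached as far as the arm can. A call is refused whole if a number of a shift passes 6.25 or a number of a turn 0.188, either way. A call with a gripper value outside its range is refused whole. The fingers move at their own pace and stop on an object; "force" is the grip in N (left out, the last holds). Time passes only in rows, so rows that do not move let the fingers close. It gives the time, the measured TCP pose, the force and the opening at its end, in the units of the state.
- telemetry.get_state(): the state, without advancing time (a new reading comes with each control period).
- viewer.camera(name): name is "scene" or "top" or "wrist"; returns a dict with "image" (384x512x3 uint8, red, green, blue), "mtx" (3x3 intrinsics, pixels), "distortion" ([k1, k2, p1, p2, k3] as OpenCV has them; the pictures are not rectified), "R" (3x3) and "t" (3): a world point X has camera coordinates R X + t; the wrist camera has in their place "hand_eye" (4x4, takes a point from camera to tool coordinates, whose origin is the TCP and whose axes are the tool frame's). Camera axes: x right, y down, z forward; pixel columns grow to the right and rows downward; lengths in m; the calibration is good to about 2 mm. A picture is of the moment at which its call begins: read the wrist's pose just before it. There is no depth.
- job.close_job(): hands the job in, once; it reports no verdict.
The state is a dict: "time_s": time; "joint_positions": joint angles; "qd": joint speeds; "joint_efforts": joint torques, N m; "tool_pos": TCP position; "tool_rot": TCP orientation; "wrist_force": force on the tool from outside, world axes, zero at the start; "torque": the same for the moment, N m; "opening": finger opening in m.
Only numpy, scipy, OpenCV 4.12 (cv2) and the standard library are available. Lean on these libraries where they do the work, as an engineer would, in place of code of your own. Each camera call takes 0.05 s, during which the arm holds its last target.

## Working session

There is one attempt and no reset: what is moved stays moved. The work goes in short steps, Python scripts to look and compute and a tool call to move; the robot and the scene stay as the last step left them, time stands still between calls to the robot, and variables do not carry over. Pictures are saved under pics/ and viewed, and the job is handed in when it is done.

Besides the shell and the picture viewer there is one more tool, called after "Emit:" as name(argument=value, ...) on one line, values as JSON. play_rows: Moves the arm, as the interface text tells. Its arguments: {"type":"object","properties":{"increments":{"type":"array","items":{"type":"array","items":{"type":"number"}}},"force":{"type":"number"}},"required":["increments"]}

```bash
mkdir -p pics; ls; python3 - <<'E'
from cell import telemetry, viewer, job
import cv2
s=telemetry.get_state()
print({k:s[k] for k in ('time_s','tool_pos','tool_rot','wrist_force','opening')})
for n in ('scene','top','wrist'):
    c=viewer.camera(n); cv2.imwrite(f'pics/{n}0.png',c['image'][:,:,::-1])
    import pickle; pickle.dump(c,open(f'{n}0.pkl','wb'))
    print(n,{k:v for k,v in c.items() if k!='image'})
E
```

```text
pics
{'time_s': 0.0, 'tool_pos': array([0.18732601, 0.6218325 , 0.23016636]), 'tool_rot': array([-1.56040829,  0.23034059, -0.22935173]), 'wrist_force': array([-0.26246149, -0.29328628,  0.44141798]), 'opening': 0.08511371444552616}
scene {'mtx': array([[435.02251052,   0.        , 269.71544136],
       [  0.        , 435.02251052, 194.36200659],
       [  0.        ,   0.        ,   1.        ]]), 'distortion': array([-0.06139353,  0.        ,  0.        ,  0.        ,  0.        ]), 'R': array([[ 0.79424262, -0.60717787,  0.02266486],
       [-0.22684537, -0.330926  , -0.91598535],
       [ 0.56366643,  0.72237318, -0.40057102]]), 't': array([-0.43324492,  0.24543393,  0.81830718])}
top {'mtx': array([[366.05883125,   0.        , 265.40708943],
       [  0.        , 366.05883125, 194.40992523],
       [  0.        ,   0.        ,   1.        ]]), 'distortion': array([-0.01961575,  0.        ,  0.        ,  0.        ,  0.        ]), 'R': array([[ 0.0452032 , -0.99897657, -0.00157714],
       [-0.97690473, -0.04387431, -0.20912245],
       [ 0.20883924,  0.01099372, -0.97788819]]), 't': array([-0.08867645,  0.54002121,  0.87533682])}
wrist {'mtx': array([[334.08036924,   0.        , 254.86721025],
       [  0.        , 334.08036924, 194.42043987],
       [  0.        ,   0.        ,   1.        ]]), 'distortion': array([-0.08754194,  0.        ,  0.        ,  0.        ,  0.        ]), 'hand_eye': array([[-3.99289306e-06,  9.61604143e-01,  2.74440290e-01,
        -7.01832741e-02],
       [-6.64400332e-04, -2.74440232e-01,  9.61603930e-01,
        -1.42567566e-01],
       [ 9.99999779e-01, -1.78498638e-04,  6.39985923e-04,
         6.97222105e-05],
       [ 0.00000000e+00,  0.00000000e+00,  0.00000000e+00,
         1.00000000e+00]])}
```

```bash
python3 - <<'E'
import cv2
for n in ('scene','top'):
    i=cv2.imread(f'pics/{n}0.png'); cv2.imwrite(f'pics/{n}0b.png',cv2.resize(i,(768,576),interpolation=cv2.INTER_CUBIC))
E
```

```text
(no output)
```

View pics/scene0b.png

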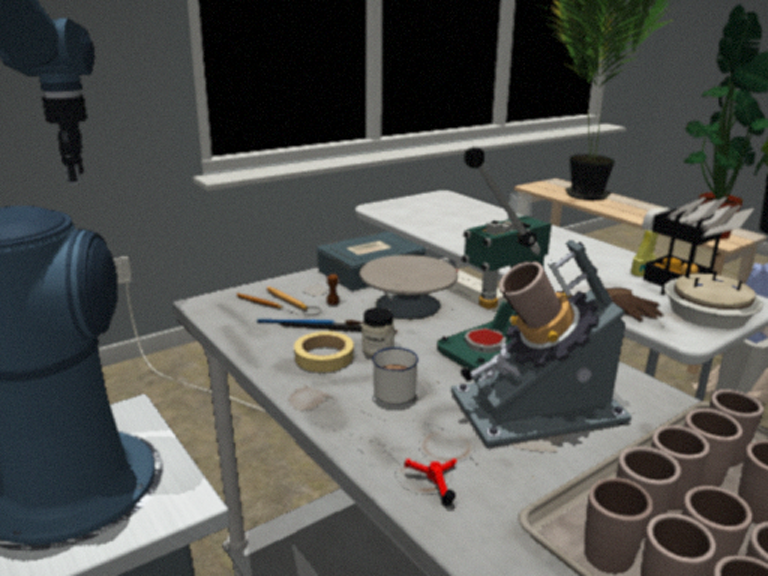

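View pics/top0b.png

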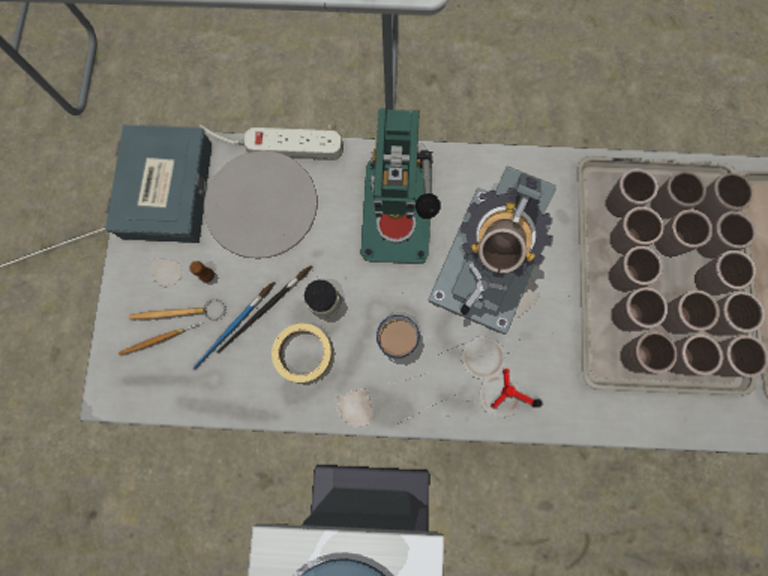

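View pics/wrist0.png

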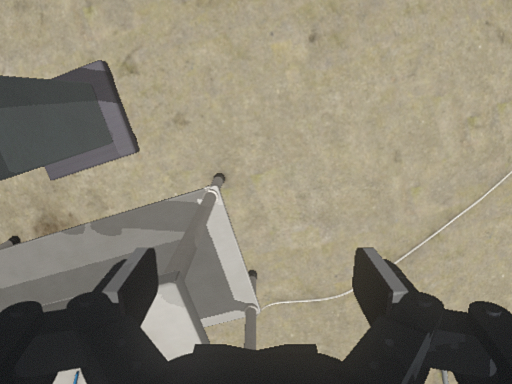

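```bash
python3 - <<'E'
import cv2
i=cv2.imread('pics/top0.png')[105:230,275:385]; cv2.imwrite('pics/topc.png',cv2.resize(i,None,fx=4.8,fy=4.8,interpolation=cv2.INTER_CUBIC))
i=cv2.imread('pics/scene0.png')[150:300,290:430]; cv2.imwrite('pics/scenec.png',cv2.resize(i,None,fx=4,fy=4,interpolation=cv2.INTER_CUBIC))
E
```

```text
(no output)
```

View pics/topc.png

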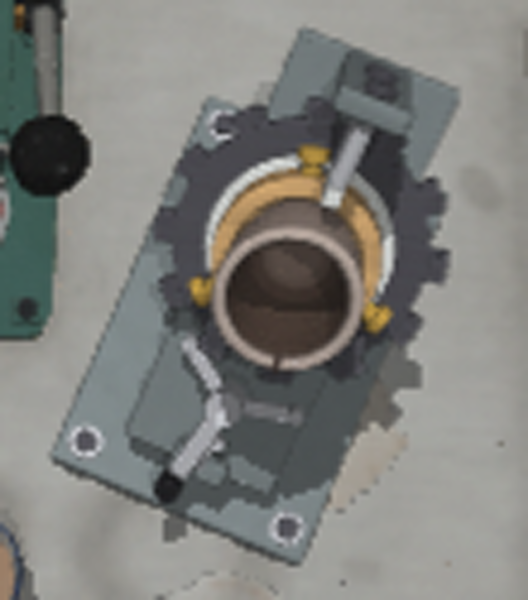

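View pics/scenec.png

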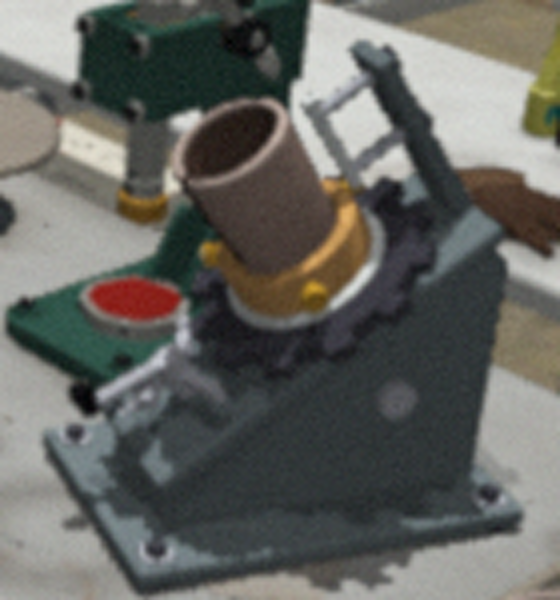

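```bash
cat > h.py <<'E'
import numpy as np, cv2, pickle
from scipy.optimize import least_squares
from scipy.spatial.transform import Rotation as Rn
def proj(c,X):
    X=np.atleast_2d(X).astype(float)
    r,_=cv2.Rodrigues(np.asarray(c['R'])); return cv2.projectPoints(X,r,np.asarray(c['t']),c['mtx'],c['distortion'])[0].reshape(-1,2)
def axes(yaw):
    d=np.array([np.cos(yaw),np.sin(yaw),0]);t=np.radians(35)
    z=np.cos(t)*np.array([0,0,1])+np.sin(t)*d
    x=np.sin(t)*np.array([0,0,1])-np.cos(t)*d
    return x,np.cross(z,x),z
E
cat > fit.py <<'E'
from h import *
T=pickle.load(open('top0.pkl','rb'));S=pickle.load(open('scene0.pkl','rb'))
t=lambda p:np.array(p)/4.8+[275,105]-0.4
s=lambda p:np.array(p)/4+[290,150]-0.4
Tr=t([(214,290),(364,290),(288,226),(285,370),(235,245),(342,245),(228,335),(345,338)])
Sr=s([(176,165),(286,115),(248,97),(205,186),(190,135),(255,165)])
F=t([(52,458),(302,565),(205,97)])
RS=s([(312,103),(352,185)])
def circ(C,yaw):
    x,y,z=axes(yaw);a=np.linspace(0,2*np.pi,181)
    return C+0.0335*(np.outer(np.cos(a),x)+np.outer(np.sin(a),y))
def dist(P,Q):
    d=Q[None]-P[:,None];return np.min(np.linalg.norm(d,axis=2),axis=1)
def ell(P,Q): # signed
    c=Q.mean(0); out=[]
    ang=np.unwrap(np.arctan2(*(Q-c).T[::-1]));r=np.linalg.norm(Q-c,axis=1)
    o=np.argsort(ang)
    for p in P:
        a=np.arctan2(p[1]-c[1],p[0]-c[0]);out.append(np.linalg.norm(p-c)-np.interp(a,ang[o],r[o],period=2*np.pi))
    return np.array(out)
def res(v,full=False):
    C=v[:3];yaw=v[3];o=v[4:6];h=0.012
    d=np.array([np.cos(yaw),np.sin(yaw),0]);l=np.array([-d[1],d[0],0]) 
    # looking from base, front left corner: front=+d
    O=np.array([o[0],o[1],h])
    A=np.array([O+.1175*d-.075*l,O+.1175*d+.075*l,O-.1175*d-.075*l])
    x,y,z=axes(yaw)
    e1=ell(Tr,proj(T,circ(C,yaw)));e2=ell(Sr,proj(S,circ(C,yaw)))
    e3=(proj(T,A)-F).ravel()
    rail=np.array([C-.011*z+.047*x,C-.075*z+.047*x]);e4=(proj(S,rail)-RS).ravel()
    # foot mid lies in symmetry plane
    e5=[np.dot(C-O,l)*400]
    if full: print('top rim',e1.round(1),'sc rim',e2.round(1),'foot',e3.round(1),'rail',e4.round(1),'sym mm',e5[0]/.4)
    return np.r_[e1,e2,e3,e4*.5,e5]
best=None
for y0 in (-2.0,-1.5,-2.6,2.6,2):
    r=least_squares(res,[.55,-.1,.25,y0,.55,-.1],loss='soft_l1')
    if best is None or r.cost<best.cost: best=r
print(best.cost,best.x); res(best.x,True)
C=best.x[:3];x,y,z=axes(best.x[3]);print('grip pt',C-.023*z,'x',x,'y',y,'z',z)
np.save('pose.npy',best.x)
E
python3 fit.py
```

```text
6.201975645464197 [ 0.57679282 -0.21094904  0.22211096 -3.5035829   0.62279598 -0.22848869]
top rim [-0.  -0.8 -1.3  0.9 -0.4 -1.   0.  -1. ] sc rim [-2.4  0.6  0.2 -0.7 -2.1 -0.3] foot [-0.4  0.3  0.1  0.1  0.2 -0.5] rail [-1.6  0.   0.8  0.7] sym mm -0.11159450144310488
grip pt [ 0.58913014 -0.2156209   0.20327046] x [ 0.76606596 -0.2900914   0.57357644] y [0.3541362  0.93519386 0.        ] z [-0.53640516  0.20312418  0.81915204]
```

```bash
cat >> h.py <<'E'
def rows(p0,r0,p1,R1,n,op):
    """rows to go from measured pose to target, n rows"""
    R0=Rn.from_rotvec(r0);dr=(R0.inv()*R1).as_rotvec();out=[]
    p=np.array(p0);R=R0
    for k in range(n):
        # const world step
        st=R.inv().apply((p1-p0)/n)*100
        out.append([op]+st.round(2).tolist()+(dr/n).round(3).tolist())
        p=p+R.apply(np.array(out[-1][1:4])/100);R=R*Rn.from_rotvec(dr/n)
    return out
def target(up,ang,sgn,pose=None):
    """tcp pose: grasp pt 'up' above grip_point, jaw angle ang about spindle z"""
    v=np.load('pose.npy') if pose is None else pose
    x,y,z=axes(v[3]);G=v[:3]-.023*z
    zz=sgn*(np.cos(ang)*y-np.sin(ang)*x)
    yy=-z;xx=np.cross(yy,zz)
    return G+z*(up-.019),Rn.from_matrix(np.c_[xx,yy,zz])
E
python3 - <<'E'
from h import *
from cell import telemetry
s=telemetry.get_state();R=Rn.from_rotvec(s['tool_rot']);print(R.as_matrix().round(3))
for sg in (1,-1):
    p,Rt=target(.15,0,sg);d=(R.inv()*Rt).as_rotvec();print(sg,p,d,np.degrees(np.linalg.norm(d)))
i=pickle.load(open('top0.pkl','rb'))
for nm in('top0','scene0'):
    c=pickle.load(open(nm+'.pkl','rb'));im=cv2.resize(c['image'][:,:,::-1].copy(),None,fx=4,fy=4)
    v=np.load('pose.npy');x,y,z=axes(v[3]);a=np.linspace(0,2*np.pi,100)
    for off,r in ((0,.0335),(-.109,.072)):
        q=proj(c,v[:3]+z*off+r*(np.outer(np.cos(a),x)+np.outer(np.sin(a),y)))*4
        cv2.polylines(im,[q.astype(int)],True,(0,255,0),1)
    q=proj(c,[v[:3]-.011*z+.047*x,v[:3]-.075*z+.047*x])*4;cv2.polylines(im,[q.astype(int)],False,(0,0,255),1)
    u=proj(c,v[:3]-.05*z)[0]*4
    u=u.astype(int);cv2.imwrite(f'pics/ov_{nm}.png',im[u[1]-260:u[1]+260,u[0]-260:u[0]+260])
E
```

```text
[[ 0.957 -0.001  0.289]
 [-0.289 -0.001  0.957]
 [-0.    -1.    -0.001]]
1 [ 0.51886107 -0.18901163  0.31057938] [-0.01970689  0.06742766 -0.61086523] 35.230670001470415
-1 [ 0.51886107 -0.18901163  0.31057938] [-0.92505165 -2.93262777  0.02984273] 176.19655651824777
```

```bash
python3 -c "
import cv2,numpy as np
cv2.imwrite('pics/ov.png',cv2.resize(np.hstack([cv2.imread('pics/ov_top0.png'),cv2.imread('pics/ov_scene0.png')]),(800,400)))"
```

```text
(no output)
```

View pics/ov.png

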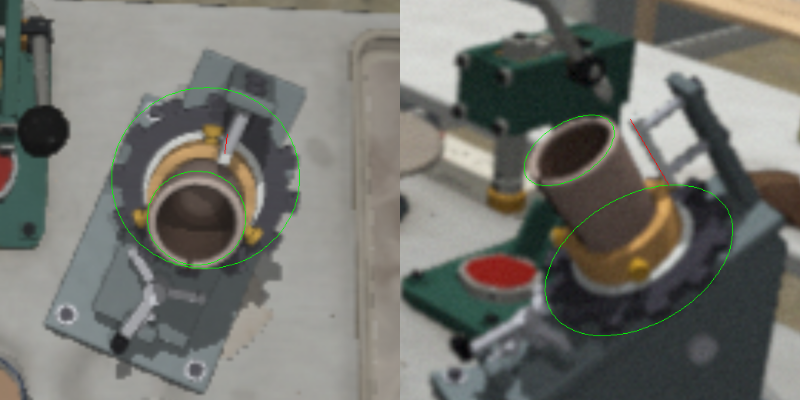

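```bash
python3 - <<'E'
from h import *
T=pickle.load(open('top0.pkl','rb'));S=pickle.load(open('scene0.pkl','rb'))
def tri(a,b):
    r=least_squares(lambda X:np.r_[proj(T,X)[0]-a,proj(S,X)[0]-b],[.6,-.1,.2]);print(r.x.round(3),r.fun.round(1))
tri([285.3,136.7],[316.7,104.7])
from cell import telemetry
s=telemetry.get_state()
R1=target(.15,0,1)[1]
w=np.array([.38,.25,.42]);
for r in rows(s['tool_pos'],s['tool_rot'],w,R1,9,1):print(r)
E
```

```text
[ 0.583 -0.099  0.368] [ 0.7 -0.8 -1.3  0.3]
[1, 3.24, -2.1, -3.34, -0.002, 0.007, -0.068]
[1, 3.4, -1.87, -3.32, -0.002, 0.007, -0.068]
[1, 3.54, -1.63, -3.3, -0.002, 0.007, -0.068]
[1, 3.67, -1.37, -3.28, -0.002, 0.007, -0.068]
[1, 3.78, -1.11, -3.25, -0.002, 0.007, -0.068]
[1, 3.87, -0.85, -3.22, -0.002, 0.007, -0.068]
[1, 3.94, -0.58, -3.2, -0.002, 0.007, -0.068]
[1, 4.0, -0.3, -3.17, -0.002, 0.007, -0.068]
[1, 4.03, -0.02, -3.14, -0.002, 0.007, -0.068]
```

Emit:
play_rows(increments=[[1,3.2,-2.1,-3.3,0,0.007,-0.068],[1,3.4,-1.9,-3.3,0,0.007,-0.068],[1,3.5,-1.6,-3.3,0,0.007,-0.068],[1,3.7,-1.4,-3.3,0,0.007,-0.068],[1,3.8,-1.1,-3.3,0,0.007,-0.068]])

```text
time_s: 0.78
tool_pos: [0.2947, 0.4139, 0.3364]
tool_rot: [-1.589, -0.012, -0.525]
wrist_force: [1.1, -0.6, -0.4]
opening: 0.0855
```

Emit:
play_rows(increments=[[1,3.9,-0.8,-3.2,0,0.007,-0.068],[1,3.9,-0.6,-3.2,0,0.007,-0.068],[1,4.0,-0.3,-3.2,0,0.007,-0.068],[1,4.0,0,-3.2,0,0.007,-0.068]])

```text
time_s: 1.27
tool_pos: [0.3803, 0.2475, 0.4184]
tool_rot: [-1.589, -0.21, -0.758]
wrist_force: [0.5, 0.8, -0.4]
opening: 0.0854
```

```bash
python3 - <<'E'
from h import *
from cell import telemetry
s=telemetry.get_state();print(s['time_s'],s['tool_pos'],s['joint_positions'].round(2))
p,R1=target(.16,0,1)
for r in rows(s['tool_pos'],s['tool_rot'],p,R1,10,1):print(r)
E
```

```text
1.275 [0.38026619 0.2475078  0.41835984] [ 0.58 -0.52  2.   -0.49  1.29 -0.58]
[1, 1.71, 2.34, -3.64, -0.002, -0.0, 0.0]
[1, 1.71, 2.35, -3.63, -0.002, -0.0, 0.0]
[1, 1.71, 2.36, -3.63, -0.002, -0.0, 0.0]
[1, 1.71, 2.36, -3.62, -0.002, -0.0, 0.0]
[1, 1.71, 2.37, -3.62, -0.002, -0.0, 0.0]
[1, 1.71, 2.38, -3.61, -0.002, -0.0, 0.0]
[1, 1.71, 2.38, -3.61, -0.002, -0.0, 0.0]
[1, 1.71, 2.39, -3.61, -0.002, -0.0, 0.0]
[1, 1.71, 2.4, -3.6, -0.002, -0.0, 0.0]
[1, 1.71, 2.41, -3.6, -0.002, -0.0, 0.0]
```

Emit:
play_rows(increments=[[1,1.0,1.0,-4.5,0,0,0],[1,1.2,1.2,-4.5,0,0,0],[1,1.4,1.4,-4.5,0,0,0],[1,1.6,1.6,-4.5,0,0,0],[1,1.8,1.8,-4.5,0,0,0]])

```text
time_s: 1.9
tool_pos: [0.3938, 0.0032, 0.3965]
tool_rot: [-1.589, -0.21, -0.757]
wrist_force: [0.6, -0.0, 0.1]
opening: 0.0851
```

Emit:
play_rows(increments=[[1,2.0,2.5,-4.5,0,0,0],[1,2.4,3.0,-4.5,0,0,0],[1,2.8,3.5,-4.5,0,0,0],[1,2.0,3.6,0,0,0,0],[1,0.9,3.6,0,0,0,0]])

```text
time_s: 2.52
tool_pos: [0.5133, -0.1824, 0.319]
tool_rot: [-1.59, -0.206, -0.759]
wrist_force: [0.5, -0.0, -0.1]
opening: 0.0852
```

```bash
cat > look.py <<'E'
from h import *
import sys
from cell import telemetry,viewer
s=telemetry.get_state()
c=viewer.camera('wrist');c['tool_pos']=s['tool_pos'];c['tool_rot']=s['tool_rot']
H=np.eye(4);H[:3,:3]=Rn.from_rotvec(s['tool_rot']).as_matrix();H[:3,3]=s['tool_pos']
W=np.linalg.inv(H@c['hand_eye']);c['R']=W[:3,:3];c['t']=W[:3,3]
n=sys.argv[1];pickle.dump(c,open(n+'.pkl','wb'))
cv2.imwrite(f'pics/{n}.png',cv2.resize(c['image'][:,:,::-1],(768,576),interpolation=cv2.INTER_CUBIC))
print(s['time_s'],s['tool_pos'].round(4),s['joint_positions'].round(2),s['wrist_force'].round(1))
E
python3 look.py w1
```

```text
2.525 [ 0.5133 -0.1824  0.319 ] [-0.63 -0.43  2.11  0.22  0.88 -1.93] [ 0.5 -0.  -0.1]
```

View pics/w1.png

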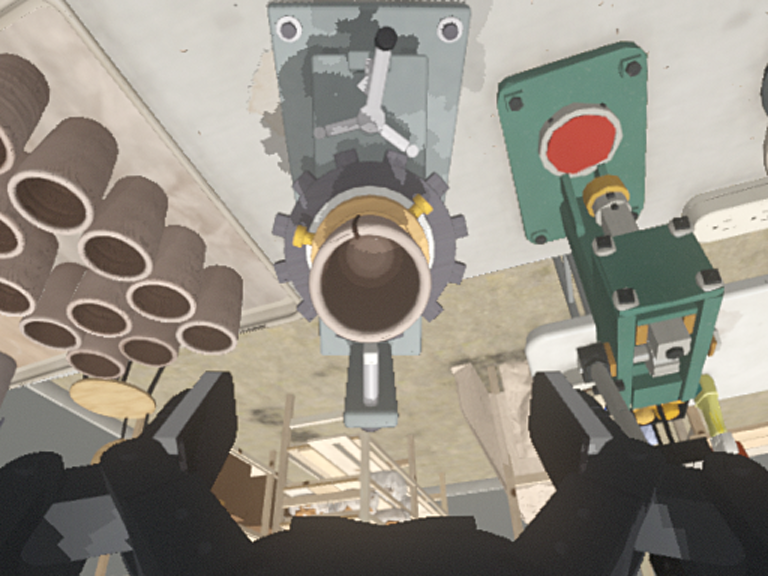

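```bash
python3 - <<'E'
from h import *
c=pickle.load(open('w1.pkl','rb'));im=c['image'][:,:,::-1]
cv2.imwrite('pics/w1c.png',cv2.resize(im[90:290,160:330],None,fx=3.5,fy=3.5,interpolation=cv2.INTER_CUBIC)[:600])
cv2.imwrite('pics/w1c.png',cv2.resize(im[100:290,160:340],None,fx=3,fy=3,interpolation=cv2.INTER_CUBIC))
E
```

```text
(no output)
```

View pics/w1c.png

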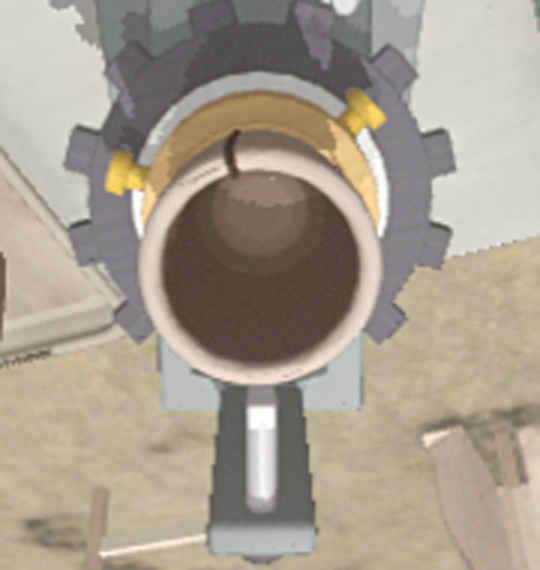

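```bash
cat > fit2.py <<'E'
exec(open('fit.py').read().split('best=None')[0])
W=pickle.load(open('w1.pkl','rb'))
w=lambda p:np.array(p)/3+[160,100]-0.33
Wr=w([(138,262),(383,262),(262,384),(172,342),(352,342),(150,215),(372,215)])
bolts=np.array([(288,30),(450,30)])/1.5-.3
def res2(v,full=False):
    e=res(v);x,y,z=axes(v[3]);C=v[:3]
    ew=ell(Wr,proj(W,circ(C,v[3])))
    pr=proj(W,[C-.011*z+.047*x,C-.075*z+.047*x])
    ecol=pr[:,0]-w([(262,0)])[0,0]
    pv=proj(W,[C-.109*z-.091*x])[0]-np.array([370,120])/1.5
    if full: res(v,True);print('wrist rim',ew.round(2),'railcol',ecol.round(2),'pivot',pv.round(1),pr*3-np.array([480,300]))
    return np.r_[e*.3,ew*2,ecol,pv[0]]
r=least_squares(res2,[.577,-.21,.222,-3.50,.62,-.228],loss='soft_l1')
print(r.x);res2(r.x,True);np.save('pose.npy',r.x)
from cell import telemetry
x,y,z=axes(r.x[3]);G=r.x[:3]-.023*z;s=telemetry.get_state()
R=Rn.from_rotvec(s['tool_rot']);print('grip in tool cm',R.inv().apply(G-s['tool_pos'])*100,'turn',(R.inv()*target(0,0,1)[1]).as_rotvec())
# line angle
for off in np.arange(2.4,3.91,.1):
    print(round(off,2),(proj(W,r.x[:3]+.0305*(np.cos(off)*x+np.sin(off)*y))[0]*3-np.array([480,300])).round(0),end=' ')
E
python3 fit2.py
```

```text
[ 0.57821113 -0.21141666  0.2195149  -3.51002108  0.62254151 -0.22870435]
top rim [ 0.  -0.7 -1.5  1.2 -0.5 -1.2  0.2 -0.8] sc rim [-1.8  0.5  1.6 -2.  -0.7 -1.5] foot [-0.5  0.1 -0.1  0.3  0.6 -0.4] rail [-1.1  1.1  1.4  1.8] sym mm -0.16202197865299584
wrist rim [ 0.22 -0.07  0.56 -0.76 -0.24 -0.09 -0.04] railcol [ 0.06 -0.03] pivot [-0.4  0.6] [[261.20017857 410.02330811]
 [260.92092988 339.34953365]]
grip in tool cm [ 0.53072525 14.06836484 -0.79993053] turn [-0.02554844  0.00024192 -0.00678819]
2.4 [337. 186.] 2.5 [328. 179.] 2.6 [318. 172.] 2.7 [308. 167.] 2.8 [298. 163.] 2.9 [287. 159.] 3.0 [276. 157.] 3.1 [264. 156.] 3.2 [253. 156.] 3.3 [241. 158.] 3.4 [230. 160.] 3.5 [219. 164.] 3.6 [209. 168.] 3.7 [199. 174.] 3.8 [190. 180.] 3.9 [181. 188.]
```

Emit:
play_rows(increments=[[1,0.5,1.5,-0.5,-0.026,0,-0.007],[1,0,1.5,-0.2,0,0,0],[1,0,0,0,0,0,0]])

```text
time_s: 2.95
tool_pos: [0.5298, -0.1943, 0.2962]
tool_rot: [-1.613, -0.202, -0.765]
wrist_force: [-0.1, 1.1, -0.2]
opening: 0.0853
```

```bash
python3 look.py w2; cat > st.py <<'E'
from h import *
from cell import telemetry
s=telemetry.get_state()
v=np.load('pose.npy');x,y,z=axes(v[3]);G=v[:3]-.023*z
R=Rn.from_rotvec(s['tool_rot']);B=np.c_[x,y,z]
A=R.as_matrix();ang=np.degrees(np.arctan2(-A[:,2]@x,A[:,2]@y))
print('t',round(s['time_s'],2),'grip in tool cm',(R.inv().apply(G-s['tool_pos'])*100).round(2),'ang',ang.round(1),'tilt',(R.inv()*target(0,np.radians(ang),1)[1]).as_rotvec().round(3))
print('F sp',(B.T@s['wrist_force']).round(1),'M sp',(B.T@s['torque']).round(2),'F tool',R.inv().apply(s['wrist_force']).round(1),'q6',s['joint_positions'][5].round(2),'eff6',s['joint_efforts'][5].round(2),'open',s['opening'].round(4))
E
python3 st.py
```

```text
2.95 [ 0.5298 -0.1943  0.2962] [-0.62 -0.36  2.1   0.2   0.81 -1.92] [-0.1  1.1 -0.2]
t 3.0 grip in tool cm [-0.35 11.6   0.16] ang 0.1 tilt [0.001 0.    0.006]Traceback (most recent call last):
  File "st.py", line 8, in <module>
    print('F sp',(B.T@s['wrist_force']).round(1),'M sp',(B.T@s['torque']).round(2),'F tool',R.inv().apply(s['wrist_force']).round(1),'q6',s['joint_positions'][5].round(2),'eff6',s['joint_efforts'][5].round(2),'open',s['opening'].round(4))
                                                                                                                                                                                                                        ^^^^^^^^^^^^^^^^^^
AttributeError: 'float' object has no attribute 'round'
```

View pics/w2.png

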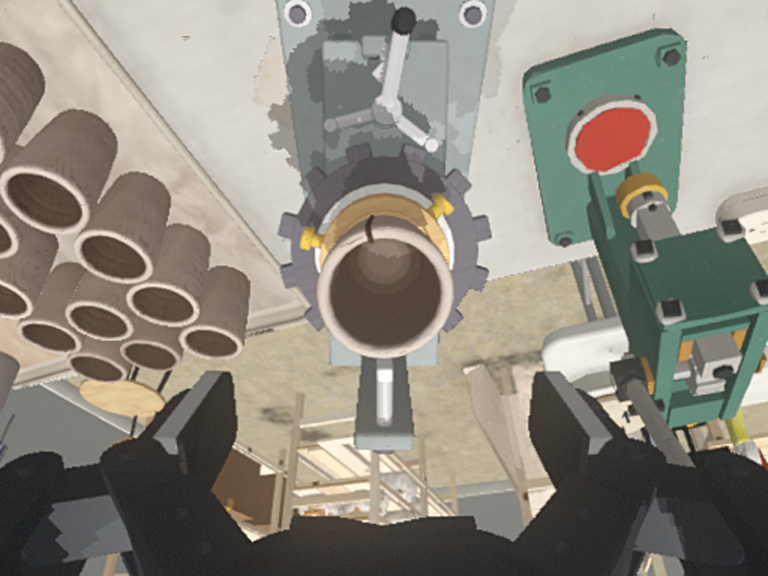

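Emit:
play_rows(increments=[[1,-0.2,2.5,0.1,0,0,0.006],[1,-0.15,2.5,0.1,0,0,0],[1,0,2.5,0,0,0,0],[1,0,2.0,0,0,0,0],[1,0,1.0,0,0,0,0]])

```text
time_s: 3.62
tool_pos: [0.5848, -0.2137, 0.2098]
tool_rot: [-1.613, -0.199, -0.763]
wrist_force: [-1.1, 0.8, -0.2]
opening: 0.0856
```

```bash
sed -i "s/s\['joint_efforts'\]\[5\].round(2)/np.round(s['joint_efforts'],1)/;s/s\['opening'\].round(4)/round(s['opening'],4)/" st.py; python3 look.py w3; python3 st.py
```

```text
3.625 [ 0.5848 -0.2137  0.2098] [-0.58 -0.1   2.05  0.22  0.6  -1.93] [-1.1  0.8 -0.2]
t 3.67 grip in tool cm [ 0.04  1.04 -0.02] ang 0.1 tilt [0.001 0.    0.   ]
F sp [-1.2 -0.2 -0.2] M sp [-0.02  0.31  0.05] F tool [-1.2  0.2 -0.2] q6 -1.93 eff6 [  0.8 -29.4 -33.3   0.3  -1.4  -0. ] open 0.0852
```

View pics/w3.png

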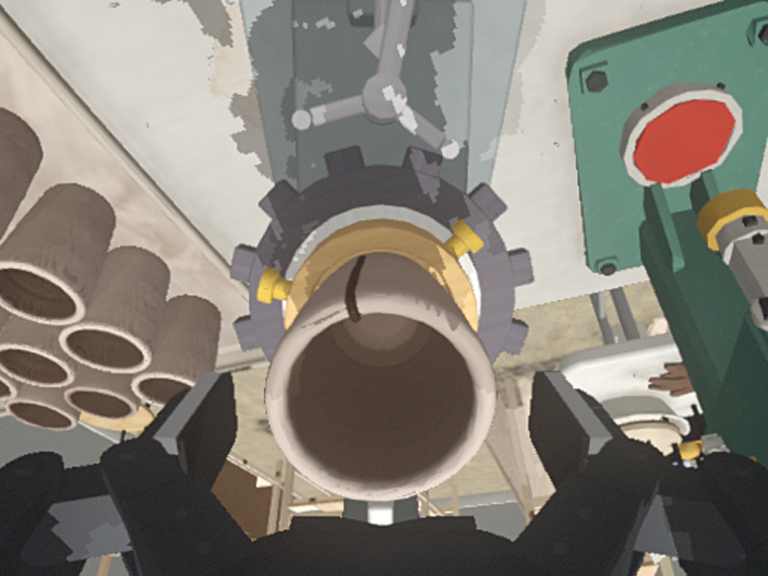

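Emit:
play_rows(increments=[[1,0,1.5,0,0,0,0],[1,0,1.2,0,0,0,0],[1,0,0.7,0,0,0,0],[1,0,0,0,0,0,0]])

```text
time_s: 4.18
tool_pos: [0.6028, -0.2207, 0.1819]
tool_rot: [-1.613, -0.199, -0.762]
wrist_force: [1.2, 0.5, 0.2]
opening: 0.0855
```

```bash
python3 look.py w4; python3 st.py
```

```text
4.175 [ 0.6028 -0.2207  0.1819] [-0.57 -0.01  2.02  0.23  0.54 -1.94] [1.2 0.5 0.2]
t 4.22 grip in tool cm [-0.02 -2.26 -0.02] ang 0.2 tilt [0.001 0.    0.002]
F sp [-0.   0.8 -0.4] M sp [-0.02  0.3   0.  ] F tool [-0.   0.4  0.8] q6 -1.94 eff6 [ -0.  -30.2 -30.7   0.3  -1.3  -0. ] open 0.0855
```

View pics/w4.png

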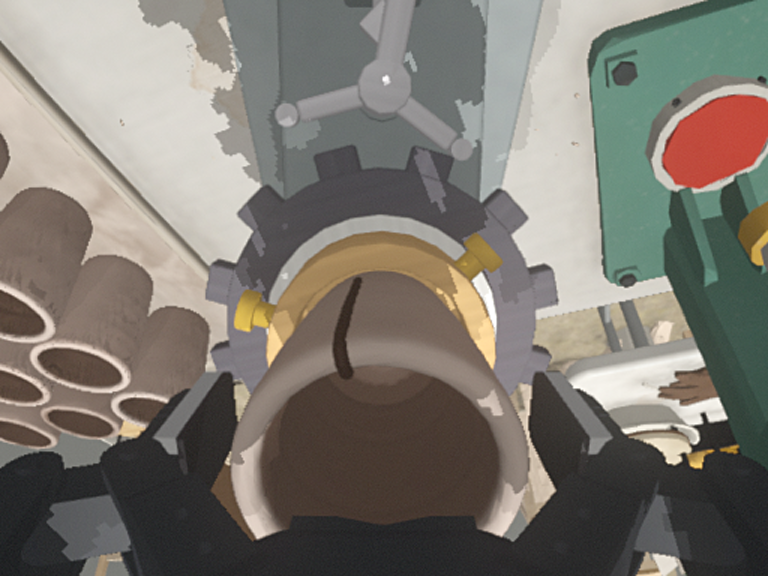

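Emit:
play_rows(increments=[[0.5,0,0,0,0,0,0],[0.5,0,0,0,0,0,0],[0.5,0,0,0,0,0,0],[0.5,0,0,0,0,0,0]], force=30)

```text
time_s: 4.72
tool_pos: [0.6026, -0.2216, 0.1831]
tool_rot: [-1.616, -0.2, -0.763]
wrist_force: [-7.3, -2.6, 3.9]
opening: 0.0647
```

```bash
python3 st.py
```

```text
t 4.72 grip in tool cm [-0.07 -2.2   0.06] ang 0.2 tilt [0.003 0.    0.002]
F sp [-2.6 -5.1  6.6] M sp [-0.79  0.67  0.13] F tool [-2.6 -6.6 -5.1] q6 -1.94 eff6 [  2.4 -28.5 -30.9   1.   -1.5   0.1] open 0.0647
```

Emit:
play_rows(increments=[[0.5,0,0,0,0,-0.06,0],[0.5,0,0,0,0,-0.06,0],[0.5,0,0,0,0,0,0]], force=40)

```text
time_s: 5.1
tool_pos: [0.6026, -0.2215, 0.1832]
tool_rot: [-1.663, -0.287, -0.666]
wrist_force: [-7.2, -0.8, 4.6]
opening: 0.0645
```

```bash
python3 st.py; python3 look.py w5
```

```text
t 5.1 grip in tool cm [-0.07 -2.19  0.06] ang 7.1 tilt [0.003 0.    0.002]
F sp [-2.6 -3.4  7.4] M sp [-0.74  0.58  0.08] F tool [-3.  -7.4 -3. ] q6 -2.06 eff6 [  2.2 -28.2 -30.9   0.9  -1.5  -0. ] open 0.0645
5.1 [ 0.6026 -0.2215  0.1832] [-0.58 -0.01  2.02  0.23  0.54 -2.06] [-7.2 -0.8  4.6]
```

View pics/w5.png

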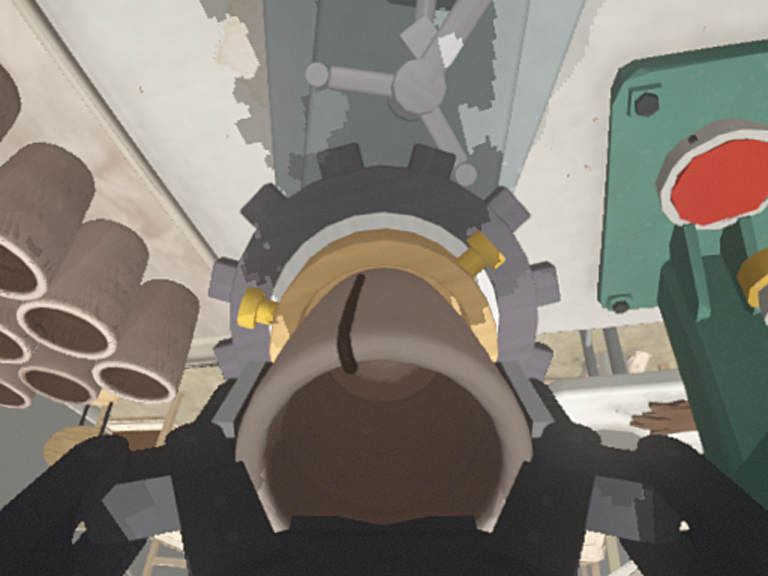

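Emit:
play_rows(increments=[[0.5,0,0,0,0,-0.05,0],[0.5,0,0,0,0,-0.05,0],[0.5,0,0,0,0,0,0]])

```text
time_s: 5.52
tool_pos: [0.6026, -0.2214, 0.1832]
tool_rot: [-1.699, -0.358, -0.584]
wrist_force: [-7.6, -1.5, 3.9]
opening: 0.0641
```

```bash
python3 st.py
```

```text
t 5.53 grip in tool cm [-0.06 -2.19  0.06] ang 12.8 tilt [0.003 0.    0.002]
F sp [-3.2 -4.1  7. ] M sp [-0.63  0.57  0.07] F tool [-4.  -7.  -3.3] q6 -2.16 eff6 [  2.  -28.2 -30.9   0.9  -1.5  -0. ] open 0.0641
```

Emit:
play_rows(increments=[[0.5,0,0,0,0,-0.05,0],[0.5,0,0,0,0,-0.05,0],[0.5,0,0,0,0,0,0]])

```text
time_s: 5.9
tool_pos: [0.6035, -0.2213, 0.1837]
tool_rot: [-1.729, -0.427, -0.507]
wrist_force: [-1.1, -0.6, 3.8]
opening: 0.0644
```

```bash
python3 st.py; python3 look.py w6
```

```text
t 5.9 grip in tool cm [-0.15 -2.19  0.06] ang 18.2 tilt [0.003 0.    0.004]
F sp [ 1.5 -0.9  3.6] M sp [-0.07  0.13 -1.42] F tool [ 1.2 -3.6 -1.4] q6 -2.26 eff6 [  1.7 -28.5 -29.   -0.9  -1.   -1.4] open 0.0644
5.9 [ 0.6035 -0.2213  0.1837] [-0.57 -0.01  2.02  0.23  0.54 -2.26] [-1.1 -0.6  3.8]
```

View pics/w6.png

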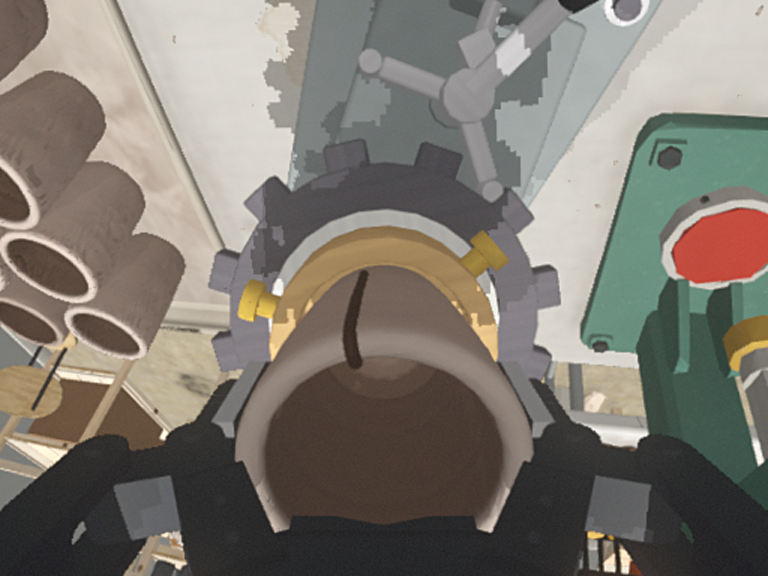

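Emit:
play_rows(increments=[[0.5,0,0,0,0,0.1,0],[0.5,0,0,0,0,0.15,0],[0.5,0,0,0,0,0.15,0]])

```text
time_s: 6.32
tool_pos: [0.6033, -0.222, 0.1837]
tool_rot: [-1.582, -0.142, -0.829]
wrist_force: [-3.6, -5.8, 4.2]
opening: 0.0646
```

```bash
python3 st.py
```

```text
t 6.33 grip in tool cm [-0.17 -2.2   0.06] ang -4.5 tilt [0.004 0.    0.004]
F sp [ 1.4 -6.7  4.2] M sp [-0.57  0.22  0.14] F tool [ 2.  -4.1 -6.6] q6 -1.86 eff6 [  3.5 -27.9 -28.6   0.9  -0.8  -0.9] open 0.0646
```

Emit:
play_rows(increments=[[0.5,0,0,0,0,0.15,0],[0.5,0,0,0,0,0.15,0],[0.5,0,0,0,0,0.15,0],[0.5,0,0,0,0,0.15,0],[0.5,0,0,0,0,0.09,0]])

```text
time_s: 6.95
tool_pos: [0.6024, -0.2228, 0.1833]
tool_rot: [-1.219, 0.353, -1.322]
wrist_force: [-11.0, -6.9, 6.1]
opening: 0.0643
```

```bash
python3 st.py; python3 look.py w7
```

```text
t 6.95 grip in tool cm [-0.2  -2.2   0.06] ang -43.9 tilt [0.002 0.    0.006]
F sp [ -2.8 -10.4   9.4] M sp [-1.48  0.66  0.02] F tool [ 5.2 -9.4 -9.5] q6 -1.17 eff6 [  6.5 -27.  -29.5   1.5  -1.1  -0.4] open 0.0643
6.95 [ 0.6024 -0.2228  0.1833] [-0.58 -0.01  2.02  0.22  0.54 -1.17] [-11.   -6.9   6.1]
```

View pics/w7.png

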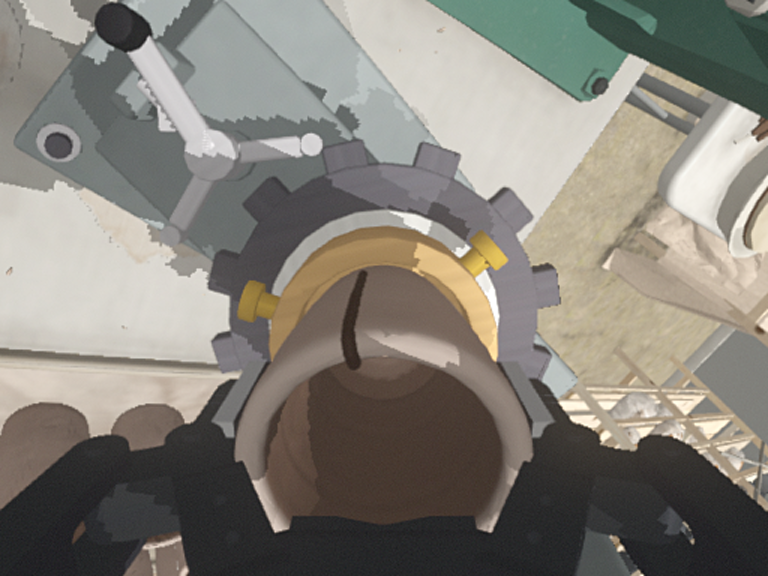

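Emit:
play_rows(increments=[[1,0,0,0,0,0,0],[1,0,0,0,0,0,0],[1,0,0,0,0,0,0]])

```text
time_s: 7.38
tool_pos: [0.6028, -0.2203, 0.1818]
tool_rot: [-1.216, 0.355, -1.319]
wrist_force: [0.5, -0.1, -0.5]
opening: 0.0851
```

```bash
python3 st.py
```

```text
t 7.38 grip in tool cm [ 0.06 -2.29 -0.03] ang -43.9 tilt [0.    0.    0.001]
F sp [ 0.1  0.  -0.7] M sp [-0.    0.27  0.03] F tool [0.1 0.7 0.1] q6 -1.17 eff6 [ -0.1 -30.6 -30.9   0.3  -1.3  -0. ] open 0.0851
```

```bash
python3 - <<'E'
from h import *
v=np.load('pose.npy');x,y,z=axes(v[3]);v[:3]+=-.003*y+.0015*x;np.save('pose.npy',v)
E
python3 st.py
```

```text
t 7.38 grip in tool cm [ 0.37 -2.29 -0.14] ang -43.9 tilt [0.    0.    0.001]
F sp [ 0.1  0.  -0.7] M sp [-0.    0.27  0.03] F tool [0.1 0.7 0.1] q6 -1.17 eff6 [ -0.1 -30.6 -30.9   0.3  -1.3  -0. ] open 0.0851
```

Emit:
play_rows(increments=[[1,0,0,0,0,-0.155,0],[1,0,0,0,0,-0.155,0],[1,0,0,0,0,-0.155,0],[1,0,0,0,0,-0.155,0],[1,0,0,0,0,-0.155,0]])

```text
time_s: 8.0
tool_pos: [0.6029, -0.2204, 0.182]
tool_rot: [-1.618, -0.207, -0.754]
wrist_force: [0.2, -0.5, 0.9]
opening: 0.085
```

Emit:
play_rows(increments=[[1,0,0,0,0,-0.155,0],[1,0,0,0,0,-0.155,0],[1,0,0,0,0,-0.155,0],[1,0,0,0,0,-0.155,0],[1,0,0,0,0,0,0]])

```text
time_s: 8.62
tool_pos: [0.6029, -0.2205, 0.182]
tool_rot: [-1.811, -0.643, -0.236]
wrist_force: [-0.7, 1.3, -0.0]
opening: 0.0855
```

```bash
python3 st.py; python3 look.py w8
```

```text
t 8.62 grip in tool cm [-0.08 -2.28 -0.37] ang 35.9 tilt [0.002 0.    0.   ]
F sp [-0.9  1.   0.6] M sp [ 0.04  0.28 -0.04] F tool [-0.1 -0.6  1.4] q6 -2.56 eff6 [ -0.  -30.6 -30.9   0.3  -1.3  -0.3] open 0.0855
8.625 [ 0.6029 -0.2205  0.182 ] [-0.57 -0.01  2.02  0.23  0.54 -2.56] [-0.7  1.3 -0. ]
```

View pics/w8.png

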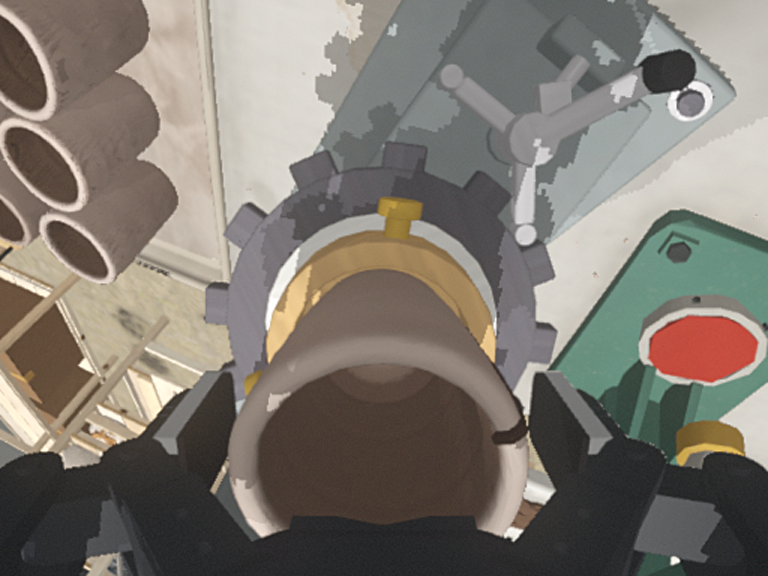

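Emit:
play_rows(increments=[[0.5,-0.05,0,-0.2,0,0,0],[0.5,0,0,0,0,0,0],[0.5,0,0,0,0,0,0],[0.5,0,0,0,0,0,0]], force=40)

```text
time_s: 9.18
tool_pos: [0.6023, -0.2215, 0.1822]
tool_rot: [-1.809, -0.643, -0.235]
wrist_force: [-5.6, 6.8, 4.2]
opening: 0.0657
```

```bash
python3 st.py
```

```text
t 9.18 grip in tool cm [-0.01 -2.25 -0.27] ang 35.9 tilt [-0.001  0.    -0.   ]
F sp [-3.8  4.3  7.9] M sp [ 0.53  0.85 -0.04] F tool [-0.6 -7.9  5.8] q6 -2.57 eff6 [ -2.5 -28.3 -32.2  -0.   -2.4  -0.1] open 0.0657
```

Emit:
play_rows(increments=[[0.5,0,0,0,0,0.1,0],[0.5,0,0,0,0,0.16,0],[0.5,0,0,0,0,0.16,0],[0.5,0,0,0,0,0.16,0],[0.5,0,0,0,0,0.16,0]])

```text
time_s: 9.8
tool_pos: [0.6021, -0.2215, 0.1821]
tool_rot: [-1.561, -0.111, -0.854]
wrist_force: [-6.4, 7.4, 5.2]
opening: 0.0652
```

```bash
python3 st.py
```

```text
t 9.8 grip in tool cm [ 0.2  -2.25 -0.2 ] ang -6.7 tilt [-0.     0.    -0.002]
F sp [-4.1  4.6  9.2] M sp [0.53 0.88 0.67] F tool [-4.7 -9.2  4.1] q6 -1.83 eff6 [ -3.  -28.1 -32.4   0.5  -2.5  -0.5] open 0.0652
```

Emit:
play_rows(increments=[[0.5,0,0,0,0,0.16,0],[0.5,0,0,0,0,0.16,0],[0.5,0,0,0,0,0.16,0],[0.5,0,0,0,0,0.16,0],[0.5,0,0,0,0,0,0]])

```text
time_s: 10.42
tool_pos: [0.6021, -0.2213, 0.182]
tool_rot: [-1.223, 0.348, -1.308]
wrist_force: [-8.6, 7.1, 5.5]
opening: 0.0651
```

```bash
python3 st.py; python3 look.py w9
```

```text
t 10.43 grip in tool cm [ 0.3  -2.25 -0.05] ang -43.2 tilt [ 0.    -0.    -0.002]
F sp [-5.5  3.5 10.5] M sp [ 0.7   0.81 -0.06] F tool [ -6.4 -10.5  -1.2] q6 -1.19 eff6 [ -2.5 -27.8 -32.7  -0.1  -2.6   0.2] open 0.0651
10.425 [ 0.6021 -0.2213  0.182 ] [-0.58 -0.01  2.02  0.23  0.54 -1.19] [-8.6  7.1  5.5]
```

View pics/w9.png

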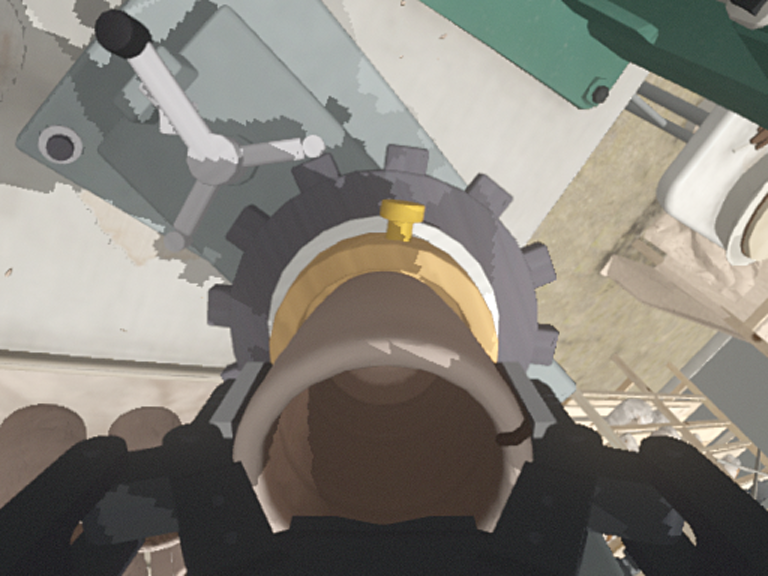

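Emit:
play_rows(increments=[[1,0,0,0,0,0,0],[1,0,0,0,0,0,0],[1,0,0,0,0,0,0],[1,0,0,0,0,-0.159,0],[1,0,0,0,0,-0.159,0]])

```text
time_s: 11.1
tool_pos: [0.6028, -0.223, 0.1827]
tool_rot: [-1.41, 0.112, -1.089]
wrist_force: [0.5, 0.3, 0.2]
opening: 0.0853
```

Emit:
play_rows(increments=[[1,0,0,0,0,-0.159,0],[1,0,0,0,0,-0.159,0],[1,0,0,0,0,-0.159,0],[1,0,0,0,0,-0.159,0],[1,0,0,0,0,-0.159,0]])

```text
time_s: 11.72
tool_pos: [0.6028, -0.223, 0.1827]
tool_rot: [-1.743, -0.459, -0.464]
wrist_force: [-0.1, 0.0, 0.2]
opening: 0.0853
```

Emit:
play_rows(increments=[[1,0,0,0,0,-0.159,0],[1,0,0,0,0,-0.159,0],[1,0,0,0,0,0,0]])

```text
time_s: 12.1
tool_pos: [0.6028, -0.2229, 0.1826]
tool_rot: [-1.823, -0.679, -0.191]
wrist_force: [-0.6, -0.2, -0.1]
opening: 0.0858
```

```bash
python3 st.py; python3 look.py w10
```

```text
t 12.1 grip in tool cm [-0.03 -2.27 -0.12] ang 38.8 tilt [0.002 0.    0.   ]
F sp [-0.4 -0.4  0.2] M sp [ 0.06  0.29 -0.01] F tool [-0.6 -0.2 -0.1] q6 -2.62 eff6 [  0.  -30.6 -30.9   0.3  -1.3  -0.3] open 0.0858
12.1 [ 0.6028 -0.2229  0.1826] [-0.58 -0.01  2.02  0.23  0.54 -2.62] [-0.6 -0.2 -0.1]
```

View pics/w10.png

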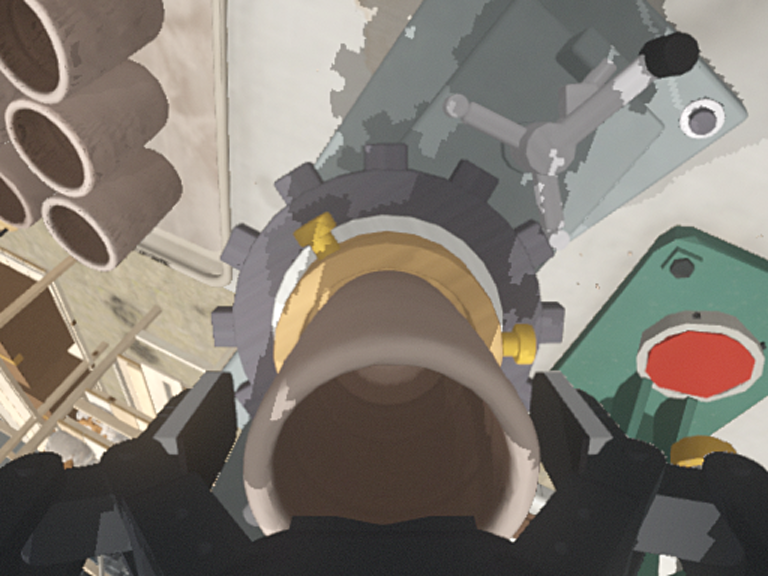

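Emit:
play_rows(increments=[[0.5,0,0,0.2,0,0,0],[0.5,0,0,0,0,0,0],[0.5,0,0,0,0,0,0],[0.5,0,0,0,0,0,0]], force=40)

```text
time_s: 12.65
tool_pos: [0.6022, -0.2211, 0.1823]
tool_rot: [-1.823, -0.68, -0.19]
wrist_force: [-5.2, 0.4, 3.2]
opening: 0.0643
```

Emit:
play_rows(increments=[[0.5,0,0,0,0,0.1,0],[0.5,0,0,0,0,0.16,0],[0.5,0,0,0,0,0.16,0],[0.5,0,0,0,0,0.16,0],[0.5,0,0,0,0,0.16,0]])

```text
time_s: 13.28
tool_pos: [0.6023, -0.2211, 0.1824]
tool_rot: [-1.585, -0.149, -0.818]
wrist_force: [-3.8, 1.1, 2.6]
opening: 0.0645
```

```bash
python3 st.py
```

```text
t 13.28 grip in tool cm [ 0.17 -2.23 -0.26] ang -3.8 tilt [0.002 0.    0.002]
F sp [-1.7 -0.3  4.3] M sp [-0.58  0.45  0.09] F tool [-1.7 -4.3 -0.5] q6 -1.87 eff6 [  0.5 -28.8 -30.6   0.7  -1.4  -1. ] open 0.0645
```

Emit:
play_rows(increments=[[0.5,0,0,0,0,0.16,0],[0.5,0,0,0,0,0.16,0],[0.5,0,0,0,0,0.16,0],[0.5,0,0,0,0,0.16,0],[0.5,0,0,0,0,0,0]])

```text
time_s: 13.9
tool_pos: [0.6024, -0.2211, 0.1824]
tool_rot: [-1.257, 0.306, -1.276]
wrist_force: [-3.9, -0.3, 5.5]
opening: 0.0645
```

```bash
python3 st.py; python3 look.py w11;python3 - <<'E'
from cell import viewer
import cv2,numpy as np
a=viewer.camera('scene')['image'][140:240,300:440,::-1];b=viewer.camera('top')['image'][100:200,270:410,::-1]
cv2.imwrite('pics/st1.png',cv2.resize(np.vstack([a,b]),None,fx=3,fy=3,interpolation=cv2.INTER_CUBIC))
E
```

```text
t 13.9 grip in tool cm [ 0.29 -2.23 -0.1 ] ang -40.1 tilt [0.    0.    0.003]
F sp [ 0.3 -1.7  6.6] M sp [-0.75  0.85 -0.08] F tool [ 1.3 -6.6 -1.2] q6 -1.24 eff6 [  1.1 -28.3 -30.2   0.7  -1.6   0.3] open 0.0645
13.9 [ 0.6024 -0.2211  0.1824] [-0.58 -0.01  2.02  0.23  0.54 -1.24] [-3.9 -0.3  5.5]
```

View pics/w11.png

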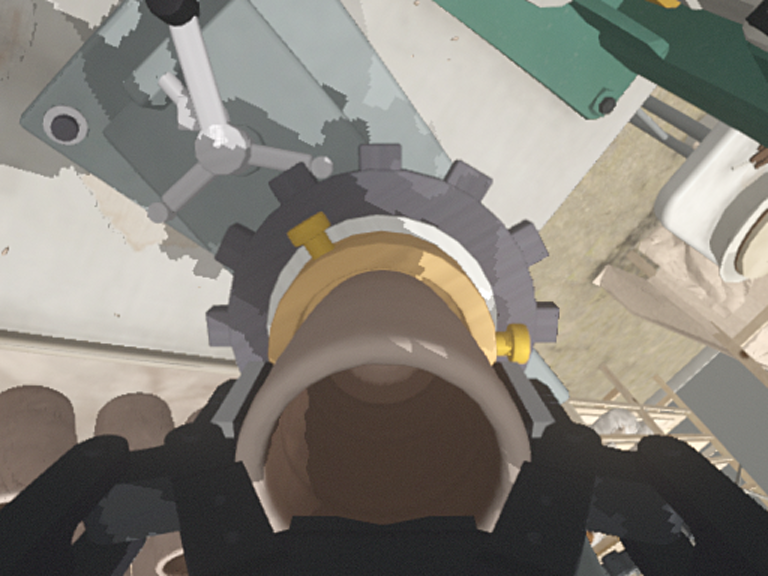

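View pics/st1.png

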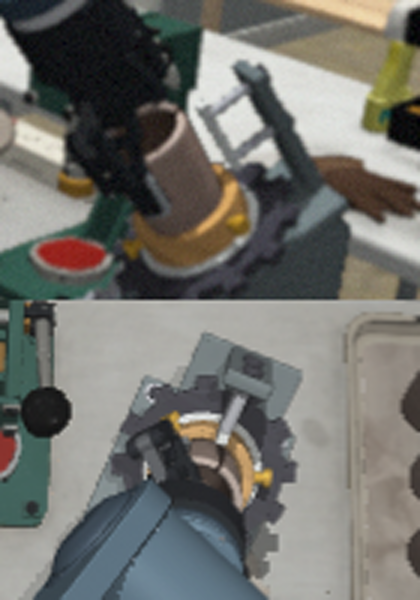

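```bash
cat > lin.py <<'E'
from h import *
import sys
from cell import viewer
v=np.load('pose.npy');x,y,z=axes(v[3]);n=sys.argv[1]
out=[]
for nm in('top','scene'):
    c=viewer.camera(nm);k=8;im=cv2.resize(c['image'][:,:,::-1].copy(),None,fx=k,fy=k,interpolation=cv2.INTER_CUBIC)
    for deg in (-30,-15,0,15,30):
        a=np.radians(deg)
        q=(proj(c,[v[:3]+r*(np.cos(a)*x+np.sin(a)*y) for r in(.037,.040)])+.5)*k
        cv2.line(im,tuple(map(int,q[0])),tuple(map(int,q[1])),(0,0,255) if deg==0 else (0,255,0) if deg>0 else (255,0,0),2)
    u=(proj(c,v[:3]+.02*x)[0]*k).astype(int);out.append(im[u[1]-195:u[1]+195,u[0]-195:u[0]+195])
cv2.imwrite(f'pics/{n}.png',np.hstack(out))
E
python3 lin.py l1
```

```text
(no output)
```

View pics/l1.png

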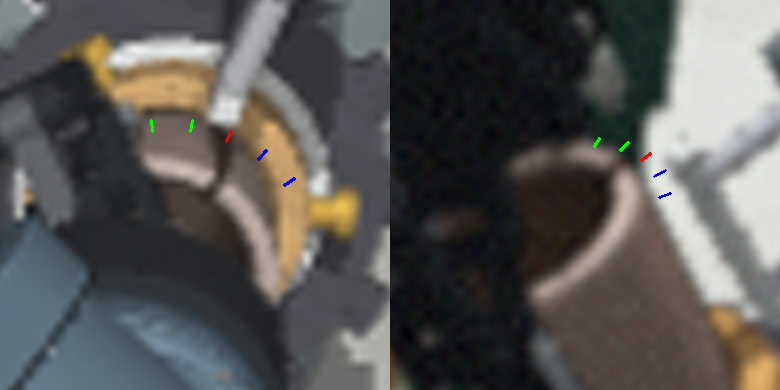

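Emit:
play_rows(increments=[[1,0,0,0,0,0,0],[1,0,0,0,0,0,0],[1,0,0,0,0,0,0],[1,0,0,0,0,-0.15,0],[1,0,0,0,0,-0.15,0]])

```text
time_s: 14.78
tool_pos: [0.6024, -0.2208, 0.1818]
tool_rot: [-1.428, 0.088, -1.065]
wrist_force: [0.5, 0.9, 0.4]
opening: 0.0854
```

Emit:
play_rows(increments=[[1,0,0,0,0,-0.15,0],[1,0,0,0,0,-0.15,0],[1,0,0,0,0,0,0]])

```text
time_s: 15.15
tool_pos: [0.6024, -0.2208, 0.1818]
tool_rot: [-1.569, -0.123, -0.846]
wrist_force: [-0.4, -0.4, -0.1]
opening: 0.0854
```

Emit:
play_rows(increments=[[0.5,0,0,0,0,0,0],[0.5,0,0,0,0,0,0],[0.5,0,0,0,0,0,0],[0.5,0,0,0,0,0,0]], force=40)

```text
time_s: 15.65
tool_pos: [0.6021, -0.221, 0.1822]
tool_rot: [-1.569, -0.123, -0.845]
wrist_force: [-6.7, 2.0, 4.4]
opening: 0.0644
```

```bash
python3 st.py; python3 lin.py l2
```

```text
t 15.65 grip in tool cm [ 0.21 -2.23 -0.25] ang -5.8 tilt [0.001 0.    0.001]
F sp [-3.2 -0.6  7.6] M sp [-0.6  0.7 -0.1] F tool [-3.1 -7.6 -0.9] q6 -1.84 eff6 [  0.5 -28.  -31.2   0.6  -1.8  -0. ] open 0.0644
```

View pics/l2.png

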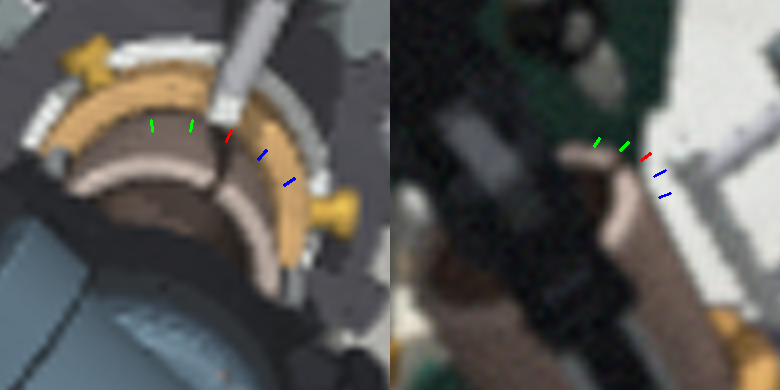

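Emit:
play_rows(increments=[[0.5,0,0,0,0,0.08,0],[0.5,0,0,0,0,0.1,0],[0.5,0,0,0,0,0.1,0],[0.5,0,0,0,0,0,0]])

```text
time_s: 16.25
tool_pos: [0.6022, -0.2209, 0.1823]
tool_rot: [-1.435, 0.079, -1.055]
wrist_force: [-6.1, 2.2, 4.8]
opening: 0.0649
```

```bash
python3 st.py; python3 lin.py l3; python3 look.py w12
```

```text
t 16.25 grip in tool cm [ 0.27 -2.23 -0.19] ang -21.9 tilt [0.001 0.    0.002]
F sp [-2.6 -0.1  7.7] M sp [-0.56  0.78 -0.03] F tool [-2.3 -7.7 -1.1] q6 -1.56 eff6 [  0.3 -28.1 -31.    0.6  -1.8   0.1] open 0.0649
16.35 [ 0.6021 -0.2209  0.1823] [-0.58 -0.01  2.02  0.23  0.54 -1.56] [-5.7  2.2  4.9]
```

View pics/l3.png

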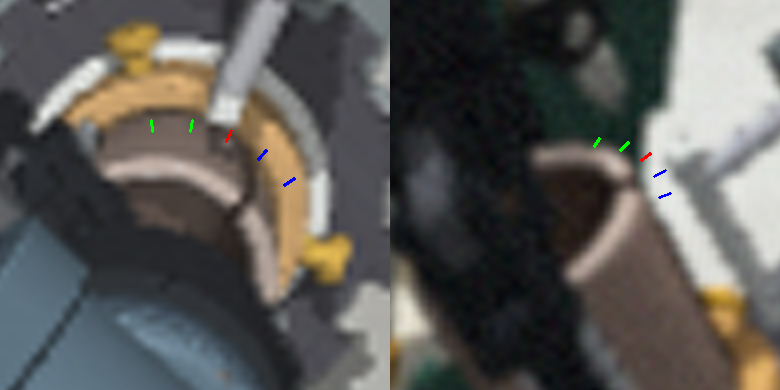

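View pics/w12.png

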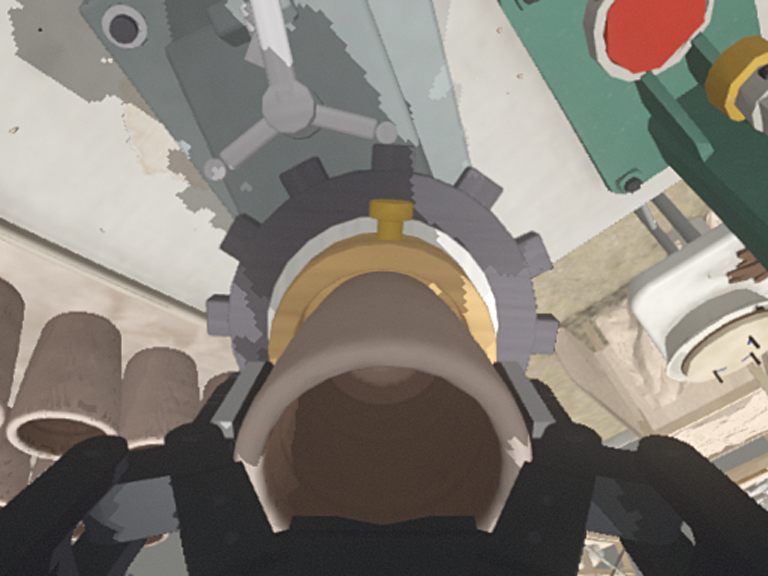

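```bash
python3 - <<'E'
from h import *
from cell import viewer
v=np.load('pose.npy');x,y,z=axes(v[3]);v[:3]-=-.002*y+.001*x
out=[]
for nm in('top','scene'):
    c=viewer.camera(nm);k=8;im=cv2.resize(c['image'][:,:,::-1].copy(),None,fx=k,fy=k,interpolation=cv2.INTER_CUBIC)
    for deg in (-40,-30,-20,-10,0,10):
        a=np.radians(deg)
        q=(proj(c,[v[:3]+r*(np.cos(a)*x+np.sin(a)*y) for r in(.0275,.0335)])+.5)*k
        cv2.line(im,tuple(map(int,q[0])),tuple(map(int,q[1])),(0,0,255) if deg==0 else (0,255,0) if deg>0 else (255,0,0),1)
    u=(proj(c,v[:3]+.02*x)[0]*k).astype(int);out.append(im[u[1]-130:u[1]+130,u[0]-130:u[0]+130])
cv2.imwrite('pics/l4.png',cv2.resize(np.hstack(out),(800,400)))
E
```

```text
(no output)
```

View pics/l4.png

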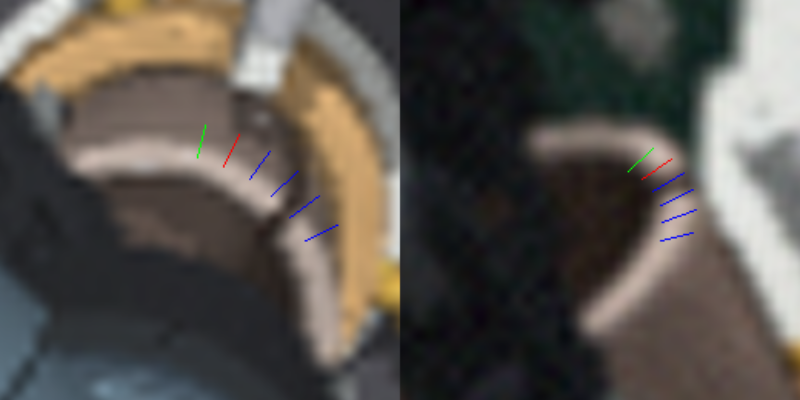

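Emit:
play_rows(increments=[[0.5,0,0,0,0,-0.08,0],[0.5,0,0,0,0,-0.08,0],[0.5,0,0,0,0,-0.08,0],[0.5,0,0,0,0,-0.08,0],[0.5,0,0,0,0,0,0]], force=70)

```text
time_s: 17.12
tool_pos: [0.602, -0.2209, 0.1823]
tool_rot: [-1.587, -0.153, -0.813]
wrist_force: [-9.0, 2.8, 6.5]
opening: 0.0639
```

```bash
python3 st.py
```

```text
t 17.12 grip in tool cm [ 0.2  -2.21 -0.26] ang -3.5 tilt [0.002 0.    0.001]
F sp [-3.9 -0.6 10.7] M sp [-0.74  0.85  0.09] F tool [ -3.9 -10.7  -0.9] q6 -1.88 eff6 [  0.4 -27.  -31.3   0.8  -1.9  -0.1] open 0.0639
```

Emit:
play_rows(increments=[[0.5,0,0,0,0,-0.05,0],[0.5,0,0,0,0,-0.03,0],[0.5,0,0,0,0,0,0]])

```text
time_s: 17.5
tool_pos: [0.602, -0.2209, 0.1823]
tool_rot: [-1.621, -0.21, -0.75]
wrist_force: [-8.7, 3.8, 7.4]
opening: 0.064
```

```bash
python3 st.py
```

```text
t 17.5 grip in tool cm [ 0.18 -2.21 -0.27] ang 1.1 tilt [0.002 0.    0.001]
F sp [-3.5  0.4 11.6] M sp [-0.72  0.79 -0.  ] F tool [ -3.5 -11.6   0.5] q6 -1.96 eff6 [  0.5 -27.  -31.3   0.8  -1.9   0. ] open 0.064
```

Not yet at the pawl; continue in small steps.

Emit:
play_rows(increments=[[0.5,0,0,0,0,-0.02,0],[0.5,0,0,0,0,-0.02,0],[0.5,0,0,0,0,0,0]])

```text
time_s: 17.88
tool_pos: [0.602, -0.2209, 0.1823]
tool_rot: [-1.636, -0.238, -0.719]
wrist_force: [-10.1, 3.6, 6.0]
opening: 0.0643
```

```bash
python3 st.py
```

```text
t 17.88 grip in tool cm [ 0.17 -2.21 -0.28] ang 3.3 tilt [0.002 0.    0.001]
F sp [-5.3 -0.3 11.1] M sp [-0.72  0.84 -0.16] F tool [ -5.3 -11.1   0. ] q6 -2.0 eff6 [  0.7 -26.9 -31.3   0.7  -1.9  -0.2] open 0.0643
```

Emit:
play_rows(increments=[[0.5,0,0,0,0,-0.02,0],[0.5,0,0,0,0,-0.01,0],[0.5,0,0,0,0,0,0]])

```text
time_s: 18.25
tool_pos: [0.602, -0.2209, 0.1823]
tool_rot: [-1.642, -0.254, -0.703]
wrist_force: [-10.4, 4.1, 7.0]
opening: 0.0641
```

```bash
python3 st.py; python3 lin.py l5; python3 look.py w13
```

```text
t 18.25 grip in tool cm [ 0.16 -2.21 -0.28] ang 4.5 tilt [0.    0.    0.002]
F sp [-5.1  0.  12.2] M sp [-1.13  0.86 -2.24] F tool [ -5.1 -12.2   0.4] q6 -2.02 eff6 [  2.5 -26.6 -31.7  -0.9  -1.9  -2.3] open 0.0641
18.35 [ 0.602  -0.2209  0.1823] [-0.58 -0.01  2.02  0.23  0.54 -2.02] [-11.2   4.6   7.8]
```

View pics/w13.png

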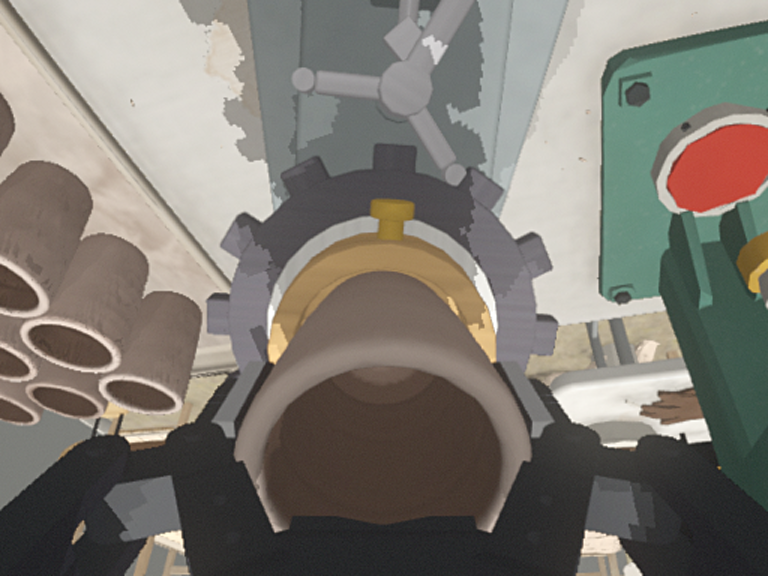

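View pics/l5.png

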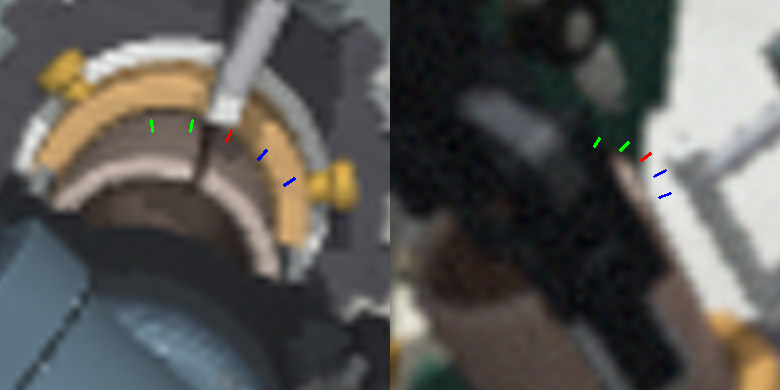

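Emit:
play_rows(increments=[[1,0,0,0,0,0,0],[1,0,0,0,0,0,0],[1,0,0,0,0,0,0],[1,0,0,0,0,0,0]])

```text
time_s: 18.9
tool_pos: [0.6025, -0.2209, 0.1819]
tool_rot: [-1.648, -0.261, -0.694]
wrist_force: [-0.0, -0.2, -0.2]
opening: 0.0849
```

```bash
python3 st.py; python3 look.py w14
```

```text
t 18.9 grip in tool cm [ 0.15 -2.27 -0.31] ang 5.1 tilt [0.001 0.    0.002]
F sp [-0.  -0.2 -0.2] M sp [ 0.06  0.32 -0.  ] F tool [-0.1  0.2 -0.2] q6 -2.03 eff6 [ -0.  -30.6 -30.9   0.3  -1.3   0. ] open 0.0849
18.9 [ 0.6025 -0.2209  0.1819] [-0.58 -0.01  2.02  0.23  0.54 -2.03] [-0.  -0.2 -0.2]
```

View pics/w14.png

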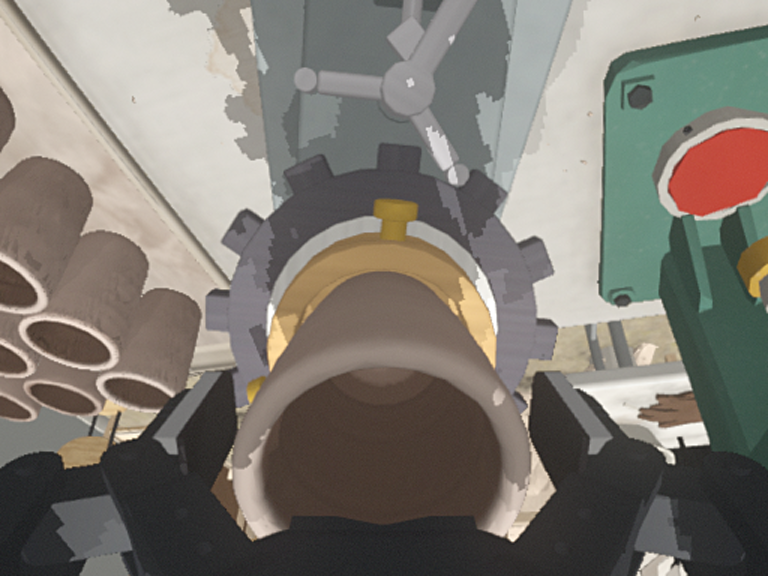

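Emit:
play_rows(increments=[[1,0,-1.5,0,0,0,0],[1,0,-2.5,0,0,0,0],[1,0,-3,0,0,0,0],[1,0,-3,0,0,0,0],[1,0,-3,0,0,0,0]])

```text
time_s: 19.58
tool_pos: [0.5322, -0.1936, 0.2891]
tool_rot: [-1.648, -0.261, -0.694]
wrist_force: [0.8, 0.1, 0.5]
opening: 0.0853
```

Emit:
play_rows(increments=[[1,2,-2,0,0,0,0],[1,3,-3,0,0,0,0],[1,0,0,0,0,0,0]])

```text
time_s: 19.95
tool_pos: [0.547, -0.1947, 0.3631]
tool_rot: [-1.65, -0.268, -0.699]
wrist_force: [0.0, -0.1, 0.3]
opening: 0.0854
```

```bash
python3 st.py; python3 look.py w15; python3 - <<'E'
from h import *
c=pickle.load(open('w15.pkl','rb'));im=cv2.resize(c['image'][:,:,::-1].copy(),None,fx=4,fy=4,interpolation=cv2.INTER_CUBIC)
v=np.load('pose.npy');x,y,z=axes(v[3]);v[:3]-=-.002*y+.001*x
u=(proj(c,v[:3])[0]*4).astype(int)
cv2.imwrite('pics/w15c.png',im[max(0,u[1]-300):u[1]+300,max(0,u[0]-400):u[0]+400])
E
```

```text
t 19.95 grip in tool cm [-5.41 16.03 -0.21] ang 5.1 tilt [0.003 0.    0.009]
F sp [ 0.2 -0.1  0.2] M sp [-0.01  0.27  0.04] F tool [ 0.2 -0.2 -0.1] q6 -1.95 eff6 [  0.1 -21.1 -36.2   0.3  -1.3   0. ] open 0.0854
19.95 [ 0.547  -0.1947  0.3631] [-0.59 -0.36  1.98  0.16  0.91 -1.95] [ 0.  -0.1  0.3]
```

View pics/w15c.png

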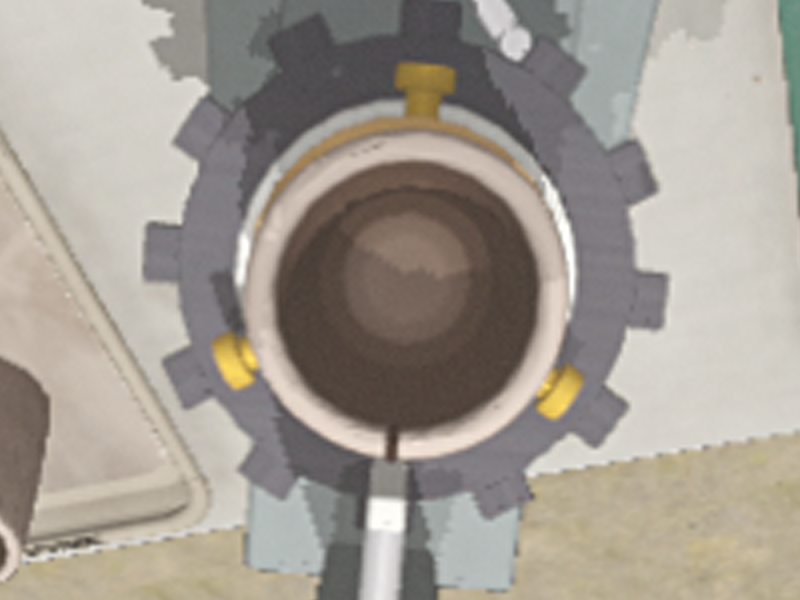

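View pics/w15.png

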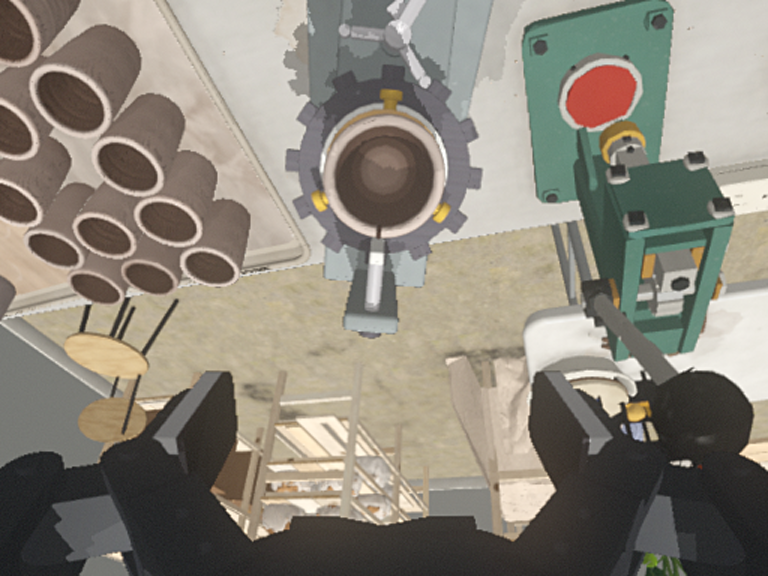

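```bash
python3 -c "
from cell import job
print(job.close_job())"
```

```text
the job is handed in; nothing more can be done
None
```

The tumbler is set for its first flute: the scored line stands under the guide rail with the tooth on the pawl. I handed the job in at about 20 s of the 58 s allowed.

- **Trying the head:** Turned anticlockwise (looking into the mouth), it went 18° and was then held by the pawl at about 1.4 N m. Clockwise it ran loose.
- **Turning:** I brought it round clockwise in four grips until the line was about 25° past the rail. That is farther than "just past", but still within the 29° from which the pawl brings it back to the catch at 0.
- **Pressing back:** I pressed it back about 26° until it held at about 2.2 N m, then let go and backed the arm away.
- **Last checks:** The final close picture shows the line in line with the end of the rail and the pawl arm against the tooth. The wrist force was near zero and the gripper was clear. I moved nothing else on the bench, though I did not take a last overall picture of it.
- **Disagreement:** One picture reading of the angle was about 10° off the arm's count because I had over-corrected my estimate of where the spindle was. The re-measured picture and the arm's count then agreed to about 2°.

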